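# Run a bottle on the touch shaker

### The arm

A 6-joint arm with a two-finger parallel gripper is mounted at the origin on a cart in front of the work surface, level with it; the furniture and walls round the work are solid. World frame = base frame: x ahead of the robot, y to its left, z up, the work surface at z = 0. Lengths are in m, angles in rad, forces in N, time in s.
With the tool pointing down it reaches from about 0.325 to 0.9 m from the base axis. Payload 6.1 kg.
Tool frame: the origin (TCP) lies on the mounting face of the last link; the fingertips stand 173 mm ahead of it and the grasp point (between the pads) lies 155 mm ahead of it (arm.nose_length is the z of the fingertips in the tool frame, in m); z points along the fingers, y is the direction in which the jaws open and shut (so a half turn about z gives the same grasp; the last joint's range is limited). The gripper opens to 85 mm and grips with 20 to 120 N. Pads are 22 mm wide; open, the fingers measure 114 mm over their backs; the gripper's body (76 mm by 85 mm) begins 54 mm behind the grasp point. The pads swing forward as they close: fully open they stand 13 mm farther back than shut.
Start: joints at [-0.126, 0.22, 1.526, -0, 1.395, -0.126], TCP at [0.625, -0, 0.405] pointing down, gripper open.
Joint ranges: [-2.98, 2.98], [-0.91, 2.08], [0.09, 2.57], [-1.24, 4.39], [0.2, 2.65], [-2.68, 2.68]. Speed limits (rad/s): [2.57, 2.57, 3.01, 3.14, 3.14, 3.14].

### API

Orientations are given as a 3x3 rotation matrix whose columns are the frame's x, y, z axes.
In Python, from station import telemetry, vision, close_job, arm gives the robot as it stands. The module is installed in compiled form; this text tells all that it offers.
- The arm moves only by the shell command python3 -m handwheel 'ROWS' [FORCE]. ROWS is JSON, a list of rows, each a list of 3 entries, a list of its own where there are three numbers: the turn, a rotation vector about the tool's x, y, z in degrees, then the shift along the tool's x, y, z in mm, then the opening, from -1 (shut) to 1 (fully open). In form: [[[rx, ry, rz], [tx, ty, tz], claw], ...]. A call has 1 to 10 rows; each row shifts and turns the commanded pose from where the row before left it, along the tool's axes as they then stand; what a row does not reach is not made up. A row lasts 1/8 s, in which the tool goes at most 62.5 mm and 10.7 degrees, less where a joint would pass 70% of its speed; a pose out of reach is approached as far as the arm can. A call is refused whole if a number of a shift passes 62.5 or a number of a turn 10.7, either way. A call with a gripper value outside its range is refused whole. The fingers move at their own pace and stop on an object; FORCE is the grip in N (left out, the last holds). Time passes only in rows, so rows that do not move let the fingers close. It gives the time, the measured TCP pose, the force and the opening at its end, in the units of the state.
- telemetry.get_state(): the state, without advancing time (a new reading comes with each control period).
- vision.read_camera(name): name is "scene" or "side" or "wrist"; returns (picture, depth): 480x640x3 uint8, red, green, blue; 480x640 float32, m along the optical axis (not along the pixel's ray), 0 where there is no reading.
- vision.get_calibration(name): a dict with "mtx" (3x3 intrinsics, pixels), "k1" (the pictures are not rectified: a ray, as slopes to the right and down, at radius r is drawn at 1 + k1 r^2 times it, then the intrinsics apply), "origin" and "orientation" of the camera in the world. Camera axes: x right, y up, looking along -z (the intrinsics and any distortion apply to the point x, -y, -z); pixel columns grow to the right and rows downward; lengths in m; the calibration is good to about 2 mm. A picture is of the moment at which its call begins: read the wrist's pose just before it. get_calibration takes no time and is no camera call; for the wrist camera it gives the pose at the moment of the call.
- close_job(): hands the job in, once; it reports no verdict.
The state is a dict: "time": time; "q": joint angles; "qvel": joint speeds; "effort": joint torques, N m; "tcp_pos": TCP position; "tcp_rot": TCP orientation; "wrist_force": force on the tool from outside, world axes, zero at the start; "torque": the same for the moment, N m; "grip_width": finger opening in m.
Only numpy, scipy, OpenCV 4.12 (cv2) and the standard library are available. Lean on these libraries where they do the work, as an engineer would, in place of code of your own. Each camera call takes 0.05 s, during which the arm holds its last target.

### The job

Switch the grey touch shaker on by pushing its toggle right over, away from the red dot to the green dot. Then stand the white bottle with the blue cap upright in the shaker's sprung ring cradle and press it down until the red pointer on the cradle is inside the green band on the white post, and finish while still gripping the bottle and holding it pressed there. Leave the spice jar and the tin where they stand, and press only on the bottle, not on the cradle itself.

Things in the scene. Friction and masses are not known exactly. Their poses are not given: they have to be found in the camera images.
- shaker: grey touch shaker, a block 130 (x) x 210 (y) x 55 mm high fixed to the bench; origin: centre of its underside; x points from the red dot to the green dot, z up. The ring cradle's axis is at y = +45 mm, the toggle's block (70 x 50 x 25 mm, on top of the housing) at x = 0, y = -55 mm. A white post (8 x 14 mm, top 101 mm above the bench) stands at x = -40, y = +69 mm; its green band, 10 mm tall, lies 74 to 84 mm above the bench
- toggle (a joint): the toggle lever, rad: 0 leans to the red dot (-x of the shaker), 1.0 right over to the green dot (+x); it starts at 0 to 0.2, moves with under 3 N at its ball and stays where it is left
- toggle_tip (a point): centre of the black ball (26 mm across) on the toggle's end. The ball's centre is 45 mm from the lever's pivot, which lies along the shaker's y, at x = 0, 77 mm above the bench; the ball's centre thus travels from 22 mm before to 22 mm beyond the pivot, 116 to 122 mm above the bench
- cradle (a joint): how far the black ring cradle is pressed down against its spring, m: 0 at rest, 0.024 on its stop. It takes 2 N to start and 0.4 N more per mm (about 8 N in all at 14 mm). The red pointer, level with the band's middle at 0.014, is in the green band from 0.009 to 0.019; the bottle's own weight does not press it down
- cradle_seat (a point): centre of the cradle's floor on which the bottle stands, 89 mm above the bench at rest, moving with the cradle. The cradle is a round cup: floor 51 mm across inside, walls rising 22 mm above the floor, flared at the mouth to 65 mm inside and 72 mm outside
- bottle: the white bottle with a ribbed blue screw cap, 84 mm tall, upright; body 47 mm across, cap 45 mm across from 66 to 84 mm above its underside; 50 to 100 g; origin: centre of its underside, z up
- spice_jar: spice jar with a white lid, 40 mm across, 105 mm tall, 110 g; stays where it is; origin: centre of its underside
- tin: blue and gold tin, 57 mm across, 72 mm tall, 180 g; stays where it is; origin: centre of its underside
Not all that is in view belongs to the job. What is shaped like the bottle but pink or purple is not meant.

How it is judged:
By the outcome, as a careful person would: the job done as asked, in the order asked, and still so for the second after the job is handed in, while the arm keeps its last pose, push and grip.
It also fails if it takes over 45 s, if anything falls off the work surface, if the arm or the gripper's body presses on something with over 40 N, if the wrist force passes 120 N, or if a joint passes its speed limit or range.

## Working session

There is one attempt and no reset: what is moved stays moved. The work goes in short steps, Python scripts to look and compute and a shell command to move; the robot and the scene stay as the last step left them, time stands still between calls to the robot, and variables do not carry over. Pictures are saved under pics/ and viewed, and the job is handed in when it is done.

```bash
mkdir -p pics
cat > h.py <<'E'
import numpy as np, cv2
from station import telemetry, vision, arm
def snap(n,tag):
    c=vision.get_calibration(n); p,d=vision.read_camera(n)
    cv2.imwrite(f'pics/{tag}.png',p[:,:,::-1]); np.savez(f'pics/{tag}.npz',p=p,d=d,**{k:np.array(v) for k,v in c.items()})
def load(tag): return np.load(f'pics/{tag}.npz')
def ray(f,u,v):
    K=f['mtx']; k=float(f['k1'])
    x=(u-K[0,2])/K[0,0]; y=(v-K[1,2])/K[1,1]
    rd=np.hypot(x,y); r=rd
    for _ in range(30): r=rd/(1+k*r*r)
    s=r/rd if rd>0 else 1
    return np.array([x*s,-y*s,-1.])
def w(f,u,v,depth=None):
    d=float(f['d'][int(v),int(u)]) if depth is None else depth
    return f['origin']+f['orientation']@(ray(f,u,v)*d)
def wz(f,u,v,z):
    r=f['orientation']@ray(f,u,v); o=f['origin']
    return o+r*(z-o[2])/r[2]
def proj(f,P):
    c=f['orientation'].T@(np.array(P)-f['origin']); x=c[0]/-c[2];y=-c[1]/-c[2]
    s=1+float(f['k1'])*(x*x+y*y); K=f['mtx']
    return np.array([K[0,0]*x*s+K[0,2],K[1,1]*y*s+K[1,2]])
def crop(tag,u0,v0,u1,v1,s,out):
    im=cv2.imread(f'pics/{tag}.png')[v0:v1,u0:u1]
    cv2.imwrite(f'pics/{out}.png',cv2.resize(im,None,fx=s,fy=s,interpolation=cv2.INTER_CUBIC))
E
python3 - <<'E'
from h import *
for n in ['scene','side','wrist']: snap(n,n+'0')
s=telemetry.get_state(); print(s['time'],s['tcp_pos'],s['tcp_rot'],s['wrist_force'],s['grip_width'])
for n in ['scene','side','wrist']:
    c=vision.get_calibration(n); print(n,c['origin'],np.round(c['orientation'],3).tolist(),c['k1'])
E
```

```text
0.15 [6.24784608e-01 3.80314352e-05 4.03829807e-01] [[-3.42315008e-05  9.99998836e-01 -1.52521730e-03]
 [ 9.99999978e-01  3.45506242e-05  2.09205528e-04]
 [ 2.09257982e-04 -1.52521010e-03 -9.99998815e-01]] [ 0.13658412 -0.19929902 -0.58852181] 0.08524230623466271
scene [-0.36647797  0.77128539  0.67050789] [[-0.694, 0.294, -0.657], [-0.719, -0.315, 0.62], [-0.025, 0.903, 0.43]] -0.05434285005929819
side [ 0.17250297 -0.85789359  0.6014635 ] [[0.931, 0.181, -0.318], [-0.366, 0.465, -0.806], [0.002, 0.867, 0.499]] -0.036548728206920386
wrist [0.62461027 0.0681093  0.37299266] [[1.0, -0.0, 0.002], [-0.0, 0.963, 0.269], [-0.002, -0.269, 0.963]] -0.04145965245315482
```

View pics/scene0.png

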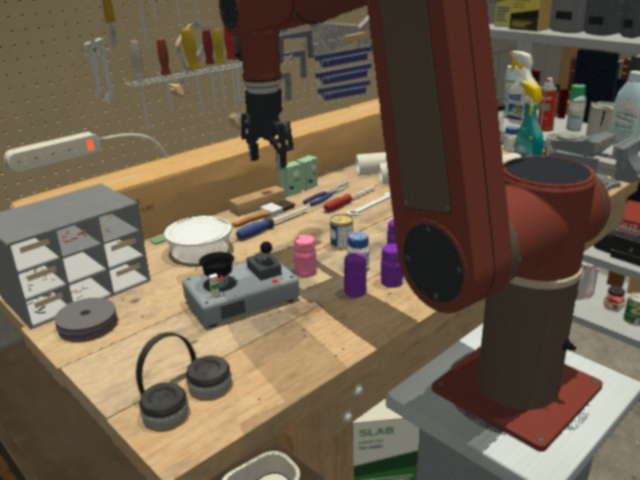

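View pics/side0.png

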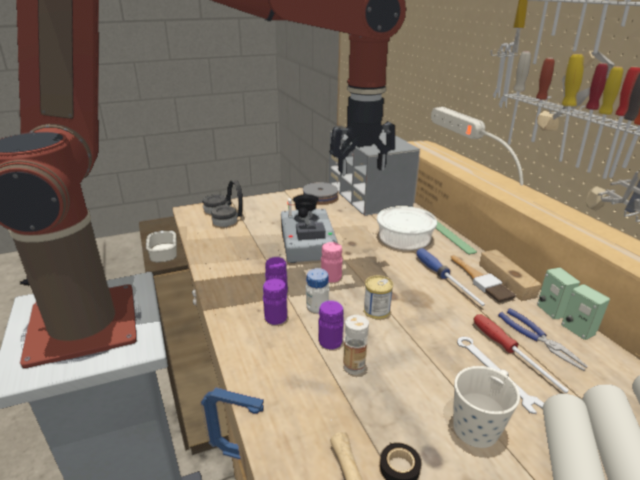

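View pics/wrist0.png

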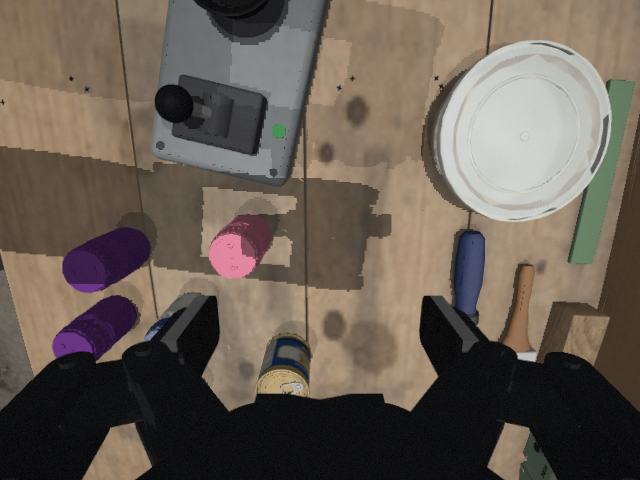

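Run:
```python
from h import *
crop('side0',240,170,420,380,3,'c1'); crop('wrist0',130,0,350,190,3.5,'c2'); crop('scene0',170,200,430,340,3,'c3')
```

```text
(no output)
```

View pics/c1.png

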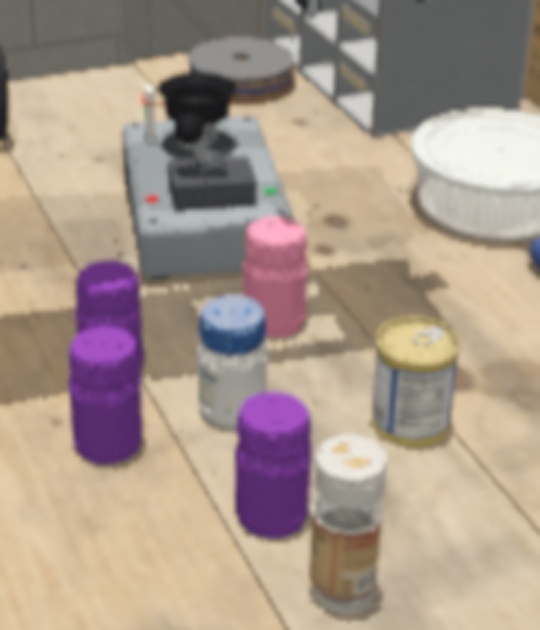

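View pics/c2.png

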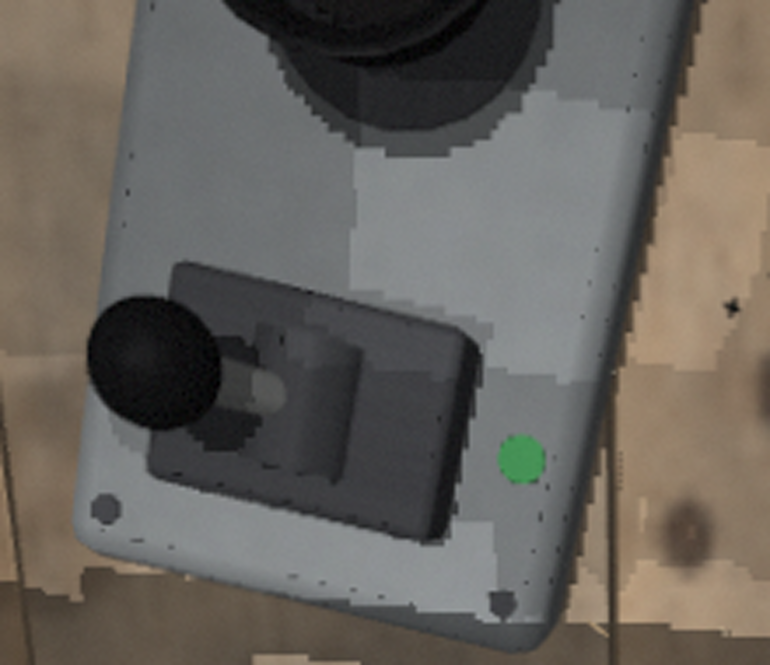

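View pics/c3.png

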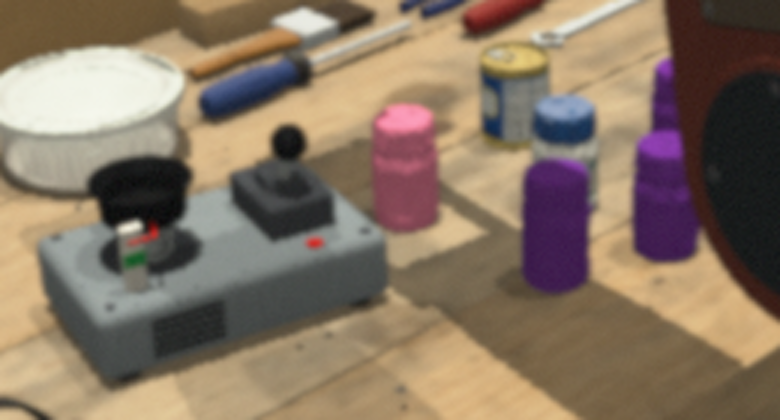

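Run:
```python
from h import *
f=load('wrist0')
g=lambda u,v:(130+u/3.5,v/3.5)
C=[wz(f,*g(*p),0.08) for p in [(176,262),(478,330),(436,540),(150,473)]]
print(np.round(C,4)); C=np.array(C); print('blk',C.mean(0))
for a,b in [(0,1),(3,2)]: d=C[b]-C[a]; print('xdir',np.degrees(np.arctan2(d[1],d[0])),np.linalg.norm(d))
for a,b in [(3,0),(2,1)]: d=C[b]-C[a]; print('ydir',np.degrees(np.arctan2(d[1],d[0]))-90,np.linalg.norm(d))
d1=wz(f,*g(90,505),.055),wz(f,*g(490,603),.055)
print('ball',wz(f,*g(153,362),.116), w(f,*g(153,362)))
print('green',wz(f,*g(522,459),.055))
d=wz(f,*g(502,603),.055)-wz(f,*g(105,508),.055);print(np.degrees(np.arctan2(d[1],d[0])))
s=load('side0'); h=lambda u,v:(240+u/3,170+v/3)
print('cap top ell centre',wz(s,*h(232,310),.084), w(s,*h(232,310)))
print('base',wz(s,*h(232,420),0.0))
for n,p,z in [('pink',(276,232),.084),('p1',(108,277),.084),('p2',(105,343),.084),('p3',(273,410),.084),('jar',(350,457),.105),('tin',(417,342),.072)]:
  print(n,wz(s,*h(*p),z),w(s,*h(*p)))
q=load('scene0');k=lambda u,v:(170+u/3,200+v/3)
print('scene cap',wz(q,*k(565,108),.084),w(q,*k(565,108)),'pink',wz(q,*k(404,118),.084),'p3?',wz(q,*k(556,172),.084),wz(q,*k(667,145),.084),wz(q,*k(514,55),.072),'cradle rim',wz(q,*k(140,178),.111),'side rim',wz(s,*h(197,93),.111))
print('post',wz(q,*k(131,228),.101))
```

```text
[[0.513  0.1252 0.08  ]
 [0.5817 0.1099 0.08  ]
 [0.5699 0.0629 0.08  ]
 [0.5023 0.0788 0.08  ]]
blk [0.54173635 0.09419365 0.08      ]
xdir -12.593158972586133 0.07035715448771859
xdir -13.305363299387107 0.06943500648701321
ydir -13.03943376810382 0.04758835895392174
ydir -14.127978927042847 0.048467380419831105
ball [0.5202089 0.09932   0.116    ] [0.5264231  0.09746181 0.13129518]
green [0.58816617 0.08248039 0.055     ]
-13.624453167037283
cap top ell centre [ 0.4733623  -0.11869066  0.084     ] [ 0.47305233 -0.11945223  0.08453312]
base [ 0.46867852 -0.13185837  0.        ]
pink [ 0.54480166 -0.03023844  0.084     ] [ 0.54490318 -0.03001275  0.08385889]
p1 [ 0.40682088 -0.04630696  0.084     ] [ 0.40580968 -0.04980936  0.08623311]
p2 [ 0.37986082 -0.12545202  0.084     ] [ 0.38032496 -0.12381257  0.08284175]
p3 [ 0.45466633 -0.23311583  0.084     ] [ 0.45444521 -0.23360546  0.08440553]
jar [ 0.46641046 -0.31456022  0.105     ] [ 0.46621327 -0.31492477  0.1053331 ]
tin [ 0.58271896 -0.18434548  0.072     ] [ 0.58613922 -0.17872963  0.06758549]
scene cap [ 0.46309395 -0.11356627  0.084     ] [ 0.4680552  -0.11885811  0.0804924 ] pink [ 0.53701689 -0.02169328  0.084     ] p3? [ 0.39902788 -0.03620497  0.084     ] [ 0.37030211 -0.11882527  0.084     ] [ 0.57574811 -0.17464092  0.072     ] cradle rim [0.55599813 0.19383634 0.111     ] side rim [0.55859763 0.17553713 0.111     ]
post [0.52022876 0.22702445 0.101     ]
```

```bash
python3 -m handwheel '[[[0,0,6.6],[0,0,0],-1],[[0,0,6.7],[0,0,0],-1],[[0,0,0],[18,-42,0],-1],[[0,0,0],[18,-42,0],-1],[[0,0,0],[18,-42,0],-1],[[0,0,0],[19,-44,0],-1],[[0,0,0],[0,0,0],-1],[[0,0,0],[0,0,0],-1]]' 20
python3 - <<'E'
from h import *
snap('wrist','wrist1'); s=telemetry.get_state(); print(s['time'],s['tcp_pos'],s['tcp_rot'],s['grip_width'],arm.nose_length)
E
```

```text
time: 1.15
tcp_pos: [0.4766, 0.1101, 0.4049]
tcp_rot: [[0.23, 0.973, 0.001], [0.973, -0.23, -0.0], [-0.0, 0.001, -1.0]]
wrist_force: [-0.7, -0.7, 0.1]
grip_width: 0.0001
1.2 [0.47697258 0.10976421 0.40489951] [[ 2.30333195e-01  9.73111528e-01  7.57327472e-04]
 [ 9.73111818e-01 -2.30333051e-01 -2.73672831e-04]
 [-9.18766396e-05  8.00000251e-04 -9.99999676e-01]] -0.0003480170202295594 0.1734
```

View pics/wrist1.png

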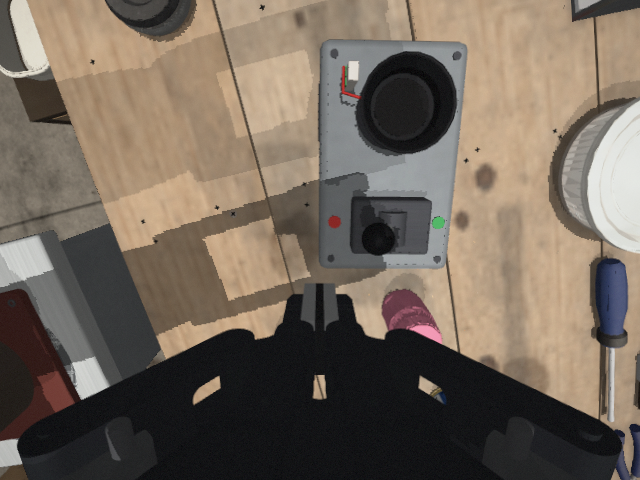

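Run:
```python
from h import *
crop('wrist1',300,30,490,280,3,'c4')
```

```text
(no output)
```

View pics/c4.png

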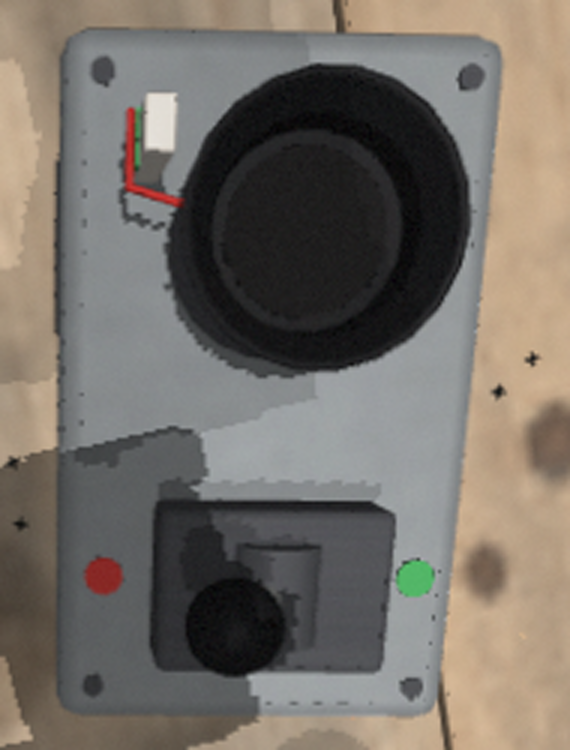

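Run:
```python
from h import *
f=load('wrist1')
g=lambda u,v:(300+u/3,30+v/3)
S=np.array([wz(f,*g(*p),.055) for p in [(102,71),(471,77),(411,687),(92,685)]])
print(S,S.mean(0))
for a,b in [(0,1),(3,2)]: d=S[b]-S[a]; print(np.degrees(np.arctan2(d[1],d[0])),np.linalg.norm(d))
for a,b in [(3,0),(2,1)]: d=S[b]-S[a]; print(np.degrees(np.arctan2(d[1],d[0]))-90,np.linalg.norm(d))
r=wz(f,*g(103,576),.055);gr=wz(f,*g(416,577),.055);print('dots',r,gr,(r+gr)/2)
print('ball',wz(f,*g(235,627),.116),w(f,*g(235,627)))
print('seat',wz(f,*g(308,229),.089),w(f,*g(308,229)))
# rim ellipse
print('rim',wz(f,*g(326,217),.111), 'L/R',wz(f,*g(182,217),.111),wz(f,*g(470,217),.111))
print('post',wz(f,*g(161,122),.101))
```

```text
[[0.52263393 0.24914409 0.055     ]
 [0.6255325  0.22432642 0.055     ]
 [0.58183327 0.04576147 0.055     ]
 [0.47918263 0.07084161 0.055     ]] [0.55229558 0.1475184  0.055     ]
-13.559954543166445 0.10584909559043894
-13.729823369184539 0.10567009113076195
-13.695708248345056 0.183520538610111
-13.751411943346994 0.1838343369246029
dots [0.49070004 0.10576332 0.055     ] [0.5885733  0.08239301 0.055     ] [0.53963667 0.09407817 0.055     ]
ball [0.52170231 0.09796784 0.116     ] [0.52018046 0.10200068 0.12928352]
seat [0.56384668 0.19201512 0.089     ] [0.5641214  0.19207525 0.0879079 ]
rim [0.56306585 0.19254571 0.111     ] L/R [0.52898824 0.2003617  0.111     ] [0.59749169 0.18482311 0.111     ]
post [0.52982956 0.22409204 0.101     ]
```

```bash
python3 -m handwheel '[[[0,0,0.4],[-1,0,42],-1],[[0,0,0],[0,0,42],-1],[[0,0,0],[0,0,41],-1],[[0,0,0],[0,0,0],-1],[[0,0,0],[0,12,0],-1],[[0,0,0],[0,12,0],-1],[[0,0,0],[0,12,0],-1],[[0,0,0],[0,12,0],-1],[[0,0,0],[0,0,0],-1]]'
python3 - <<'E'
from h import *
snap('side','side1'); snap('wrist','wrist2'); crop('side1',240,150,420,300,4,'c5')
s=telemetry.get_state(); d=s['tcp_pos'][:2]-np.array([.5393,.0941]); print(d@[.9718,-.236],d@[.236,.9718],s['wrist_force'])
E
```

```text
time: 2.33
tcp_pos: [0.5241, 0.0974, 0.2803]
tcp_rot: [[0.237, 0.971, 0.002], [0.971, -0.237, -0.0], [0.0, 0.002, -1.0]]
wrist_force: [-0.7, -0.6, 0.6]
grip_width: -0.0
-0.016715428650233625 -0.0004028226768507234 [-1.01006495  0.50323716  0.60675791]
```

View pics/c5.png

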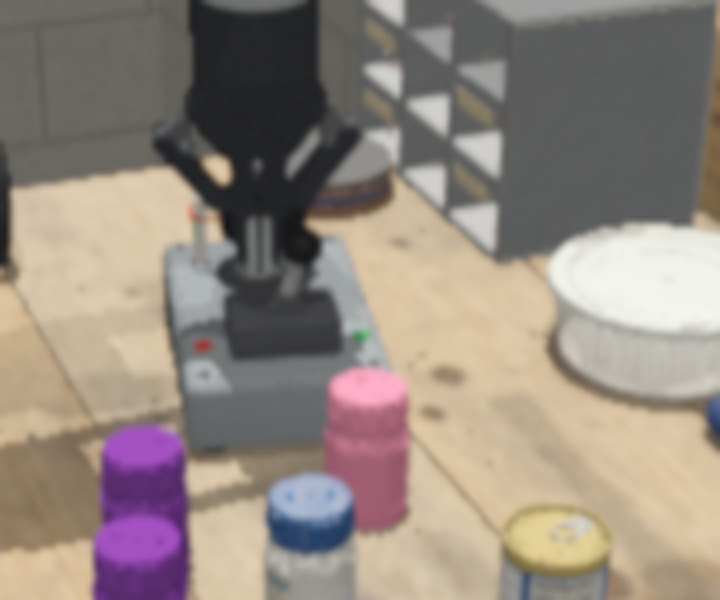

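View pics/wrist2.png

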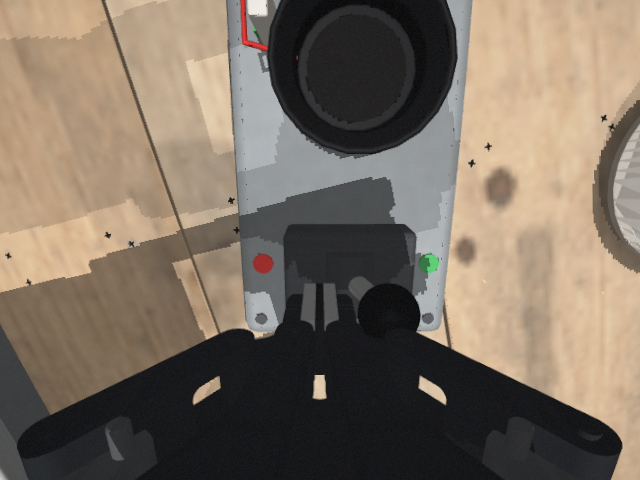

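```bash
python3 -m handwheel '[[[0,0,0],[0,6,0],-1],[[0,0,0],[0,4,0],-1],[[0,0,0],[0,0,0],-1]]'; python3 -m handwheel '[[[0,0,0],[0,3,0],-1],[[0,0,0],[0,0,0],-1]]'
python3 -c "
from h import *
snap('wrist','wrist3')"
```

```text
time: 2.8
tcp_pos: [0.5326, 0.0954, 0.2795]
tcp_rot: [[0.237, 0.972, -0.0], [0.972, -0.237, -0.0], [-0.0, -0.0, -1.0]]
wrist_force: [-0.6, -0.5, -0.7]
grip_width: 0.0003
time: 3.05
tcp_pos: [0.535, 0.0948, 0.2794]
tcp_rot: [[0.237, 0.972, -0.002], [0.972, -0.237, 0.0], [-0.0, -0.002, -1.0]]
wrist_force: [-3.9, 0.8, -0.4]
grip_width: 0.0001
```

View pics/wrist3.png

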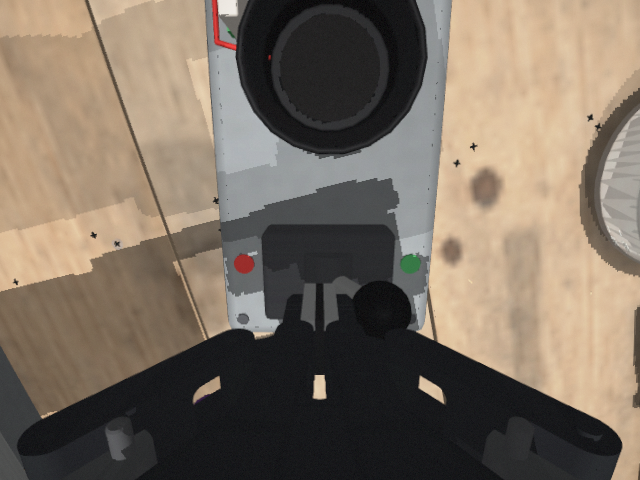

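```bash
python3 -m handwheel '[[[0,0,0],[0,2,0],-1],[[0,0,0],[0,0,0],-1]]';python3 -m handwheel '[[[0,0,0],[0,2,0],-1],[[0,0,0],[0,0,0],-1]]'
python3 -c "
from h import *
s=telemetry.get_state(); d=s['tcp_pos'][:2]-np.array([.5393,.0941]); print(d@[.9718,-.236],d@[.236,.9718],s['wrist_force'])"
```

```text
time: 3.35
tcp_pos: [0.536, 0.0947, 0.2792]
tcp_rot: [[0.237, 0.972, -0.005], [0.972, -0.237, 0.001], [-0.001, -0.005, -1.0]]
wrist_force: [-10.1, 2.0, 4.1]
grip_width: -0.0002
time: 3.6
tcp_pos: [0.5369, 0.0945, 0.2791]
tcp_rot: [[0.236, 0.972, -0.009], [0.972, -0.236, 0.001], [-0.001, -0.009, -1.0]]
wrist_force: [-17.2, 3.3, 10.1]
grip_width: -0.0002
-0.002388854296884829 -0.00013717098492342227 [-17.1614364    3.34947381  10.07135969]
```

```bash
python3 -m handwheel '[[[0,0,0],[0,-24,0],-1],[[0,0,0],[0,0,-42],-1],[[0,0,0],[0,0,-42],-1],[[0,0,0],[0,0,-40],-1],[[0,0,0],[0,0,0],-1]]'
python3 -c "
from h import *
snap('wrist','wrist4'); crop('wrist4',200,0,480,320,2,'c6')"
python3 -m handwheel '[[[0,0,0],[-50,2,0],-1],[[0,0,0],[-50,2,0],-1],[[0,0,0],[-50,2,0],-1],[[0,0,0],[-50,2,0],-1],[[0,0,0],[-50,2,0],-1],[[0,0,0],[-50,0,0],-1],[[0,0,0],[0,0,0],-1],[[0,0,0],[0,0,0],-1]]'
python3 -c "
from h import *
snap('wrist','wrist5')
s=telemetry.get_state();print(s['tcp_pos'],s['tcp_rot'])"
```

```text
time: 4.22
tcp_pos: [0.5175, 0.0994, 0.4089]
tcp_rot: [[0.237, 0.971, 0.011], [0.972, -0.237, 0.0], [0.003, 0.01, -1.0]]
wrist_force: [0.5, -0.3, 0.5]
grip_width: -0.0001
time: 5.28
tcp_pos: [0.4545, -0.1942, 0.4026]
tcp_rot: [[0.238, 0.971, -0.001], [0.971, -0.238, 0.001], [0.001, -0.001, -1.0]]
wrist_force: [1.0, -1.0, 0.8]
grip_width: 0.0
[ 0.45468476 -0.1936186   0.40286147] [[ 2.36424809e-01  9.71649441e-01 -8.21090506e-04]
 [ 9.71649464e-01 -2.36423955e-01  1.01646340e-03]
 [ 7.93520631e-04 -1.03812931e-03 -9.99999146e-01]]
```

View pics/c6.png

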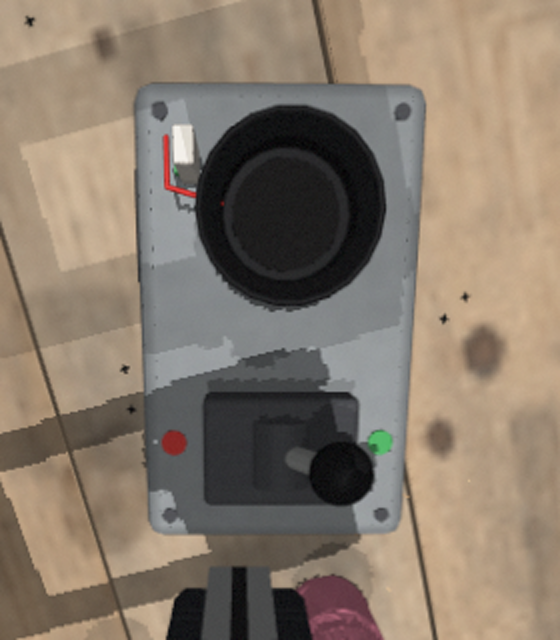

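View pics/wrist5.png

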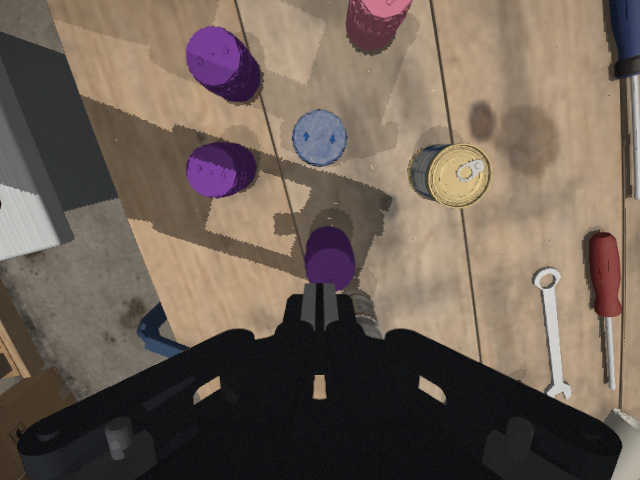

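Run:
```python
from h import *
f=load('wrist4'); p=wz(f,370.5,236.5,.116); d=p[:2]-np.array([.5393,.0941]); print('ball',p,d@[.9718,-.236],d@[.236,.9718])
p=wz(f,200+286/2,213/2,.089); print('seat',p)
p=wz(f,200+290/2,205/2,.111); print('rim',p)
f=load('wrist5'); print('cap',wz(f,320,137.5,.084), w(f,320,137))
L=wz(f,293,137.5,.084);R=wz(f,347,137.5,.084); print(L,R,np.linalg.norm(L-R))
for n,u,v,z in [('p2',211,170,.084),('p1',216,57,.084),('p3',330,270,.084),('tin',460,175,.072)]: print(n,wz(f,u,v,z))
```

```text
ball [0.56014965 0.08932405 0.116     ] 0.021388812085647566 0.00027924810329599514
seat [0.56297412 0.1920881  0.089     ]
rim [0.56280987 0.19244927 0.111     ]
cap [ 0.47267089 -0.12010161  0.084     ] [ 0.47275063 -0.11976894  0.0856413 ]
[ 0.45137502 -0.11486175  0.084     ] [ 0.49397341 -0.12529843  0.084     ] 0.043858261191812804
p2 [ 0.37821016 -0.12345349  0.084     ]
p1 [ 0.40884517 -0.04211415  0.084     ]
p3 [ 0.45430001 -0.2331607   0.084     ]
tin [ 0.58429488 -0.17891509  0.072     ]
```

```bash
python3 -m handwheel '[[[0,0,0],[38,0,0],0.7],[[0,0,0],[38,0,0],0.7],[[0,0,6.4],[0,0,0],0.7],[[0,0,0],[0,0,40],0.7],[[0,0,0],[0,0,30],0.7],[[0,0,0],[0,0,0],0.7],[[0,0,0],[0,0,0],0.7]]'
python3 -c "
from h import *
snap('wrist','wrist6'); snap('side','side6'); crop('side6',200,140,440,380,3,'c7')
s=telemetry.get_state();R=s['tcp_rot'];print(R.T@(np.array([.4727,-.120,.207])-s['tcp_pos'])*1000)"
```

```text
time: 6.2
tcp_pos: [0.4732, -0.1199, 0.3348]
tcp_rot: [[0.342, 0.94, 0.001], [0.94, -0.342, -0.0], [0.0, 0.001, -1.0]]
wrist_force: [-0.9, 1.4, 0.4]
grip_width: 0.0727
[  0.17388017  -1.14861979 128.509868  ]
```

View pics/wrist6.png

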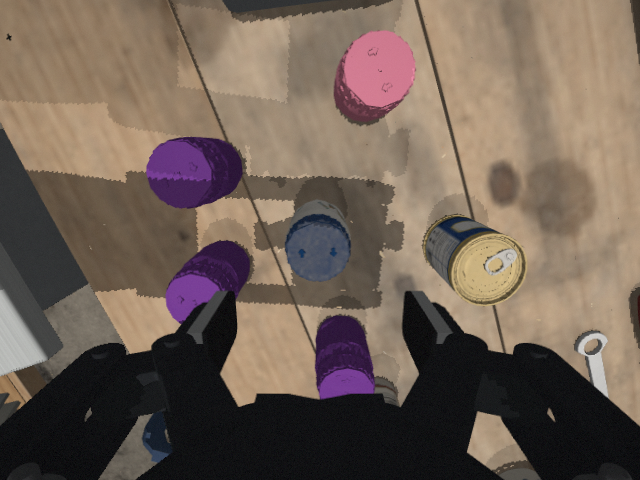

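View pics/c7.png

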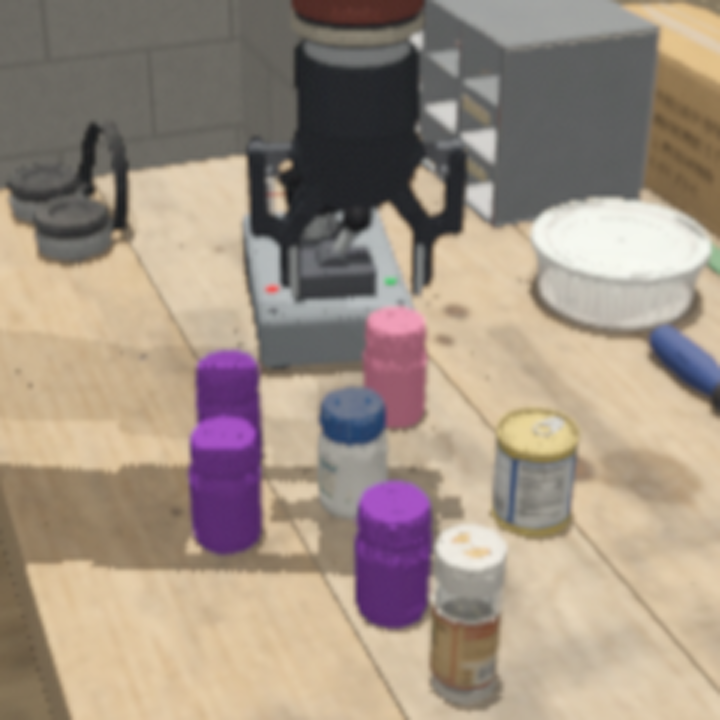

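```bash
python3 -m handwheel '[[[0,0,0],[0,-1,35],0.7],[[0,0,0],[0,0,35],0.7],[[0,0,0],[0,0,30],0.7],[[0,0,0],[0,0,28],0.7],[[0,0,0],[0,0,0],0.7]]'; python3 -m handwheel '[[[0,0,0],[0,0,0],-0.4],[[0,0,0],[0,0,0],-0.6],[[0,0,0],[0,0,0],-0.8],[[0,0,0],[0,0,0],-1],[[0,0,0],[0,0,0],-1],[[0,0,0],[0,0,0],-1]]' 40
python3 -c "
from h import *
snap('wrist','wrist7'); snap('side','side7'); crop('side7',200,140,440,380,3,'c8')"
```

```text
time: 6.92
tcp_pos: [0.4711, -0.12, 0.2048]
tcp_rot: [[0.344, 0.939, -0.003], [0.939, -0.344, 0.001], [0.0, -0.003, -1.0]]
wrist_force: [0.0, 0.3, -0.4]
grip_width: 0.0723
time: 7.68
tcp_pos: [0.4726, -0.1205, 0.2077]
tcp_rot: [[0.344, 0.939, 0.003], [0.939, -0.344, -0.001], [-0.0, 0.003, -1.0]]
wrist_force: [-1.9, 1.1, 6.7]
grip_width: 0.045
```

View pics/wrist7.png

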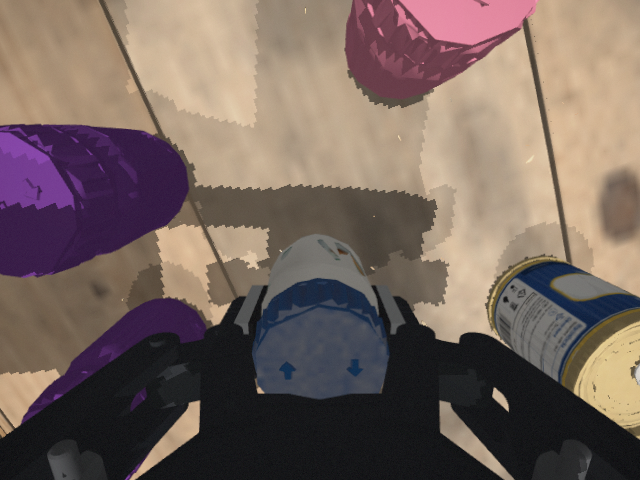

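View pics/c8.png

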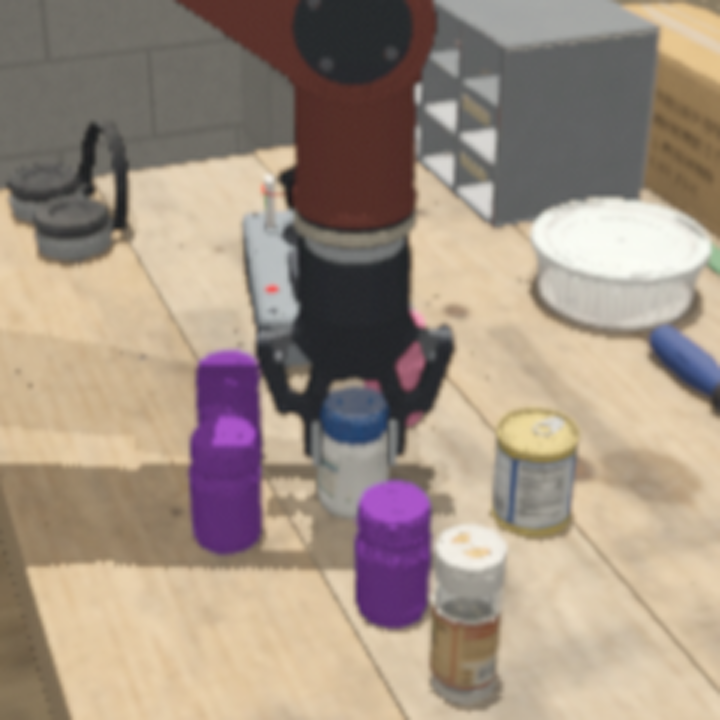

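```bash
python3 -m handwheel '[[[0,0,0],[0,0,-20],-1],[[0,0,0],[0,0,-40],-1],[[0,0,0],[0,0,-50],-1],[[0,0,0],[0,0,-50],-1],[[0,0,0],[0,0,0],-1]]' 40; python3 -m handwheel '[[[0,0,0],[30,-3,0],-1],[[0,0,0],[44,-3,0],-1],[[0,0,0],[44,-3,0],-1],[[0,0,0],[44,-3,0],-1],[[0,0,0],[44,-3,0],-1],[[0,0,0],[44,-3,0],-1],[[0,0,0],[44,-3,0],-1],[[0,0,0],[30,-2,0],-1],[[0,0,0],[0,0,0],-1],[[0,0,0],[0,0,0],-1]]'
python3 -c "
from h import *
snap('wrist','wrist8'); snap('side','side8'); snap('scene','scene8');crop('side8',240,100,420,300,3,'c9');crop('scene8',150,150,350,350,3,'c10')
s=telemetry.get_state();R=s['tcp_rot'];print(R,s['tcp_pos'],R.T@(np.array([.5631,.192,.207])-s['tcp_pos'])*1000)"
```

```text
time: 8.4
tcp_pos: [0.4732, -0.1208, 0.3717]
tcp_rot: [[0.344, 0.939, 0.01], [0.939, -0.344, -0.005], [-0.001, 0.011, -1.0]]
wrist_force: [0.3, -0.8, -1.8]
grip_width: 0.0449
time: 9.65
tcp_pos: [0.561, 0.1916, 0.3649]
tcp_rot: [[0.343, 0.939, -0.001], [0.939, -0.343, -0.001], [-0.001, -0.001, -1.0]]
wrist_force: [-0.1, -0.9, -0.8]
grip_width: 0.0455
[[ 3.44869815e-01  9.38650432e-01 -4.20625007e-04]
 [ 9.38650440e-01 -3.44869941e-01 -2.74327504e-04]
 [-4.02558551e-04 -3.00212573e-04 -9.99999874e-01]] [0.56127076 0.19094987 0.36548149] [  1.68035059   1.40243901 158.48040817]
```

View pics/wrist8.png

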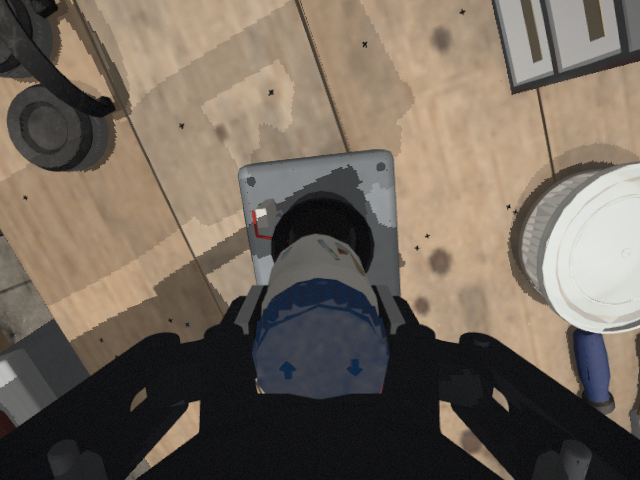

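View pics/c9.png

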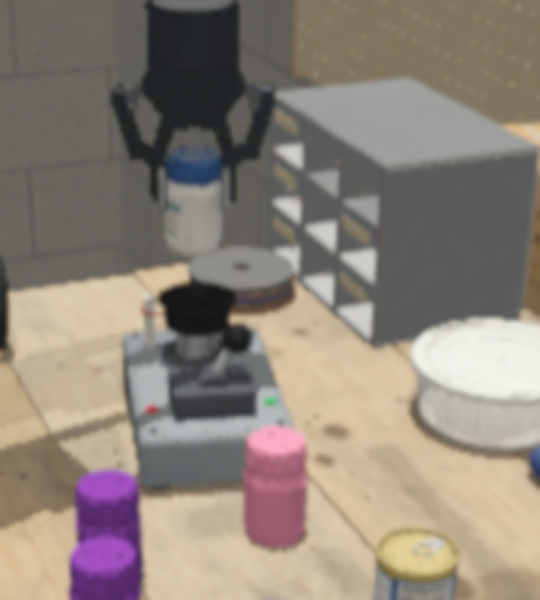

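View pics/c10.png

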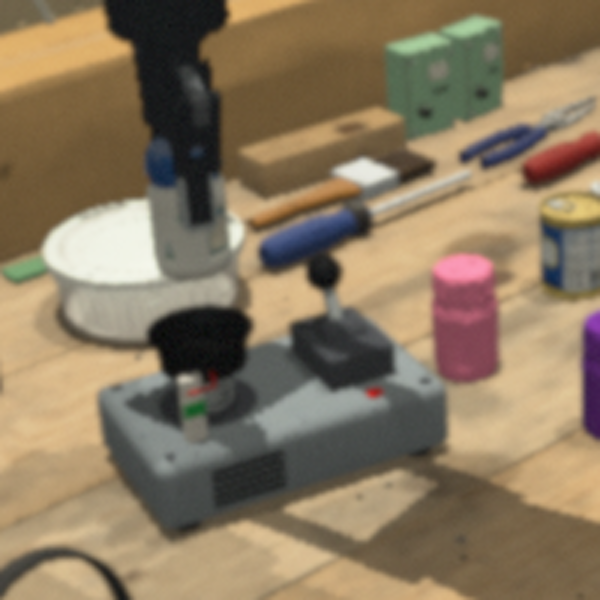

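```bash
python3 -m handwheel '[[[0,0,0],[1.5,1.5,20],-1],[[0,0,0],[0,0,20],-1],[[0,0,0],[0,0,8],-1],[[0,0,0],[0,0,0],-1],[[0,0,0],[0,0,0],-1]]' 60
python3 -c "
from h import *
s=telemetry.get_state();R=s['tcp_rot'];print(s['tcp_pos'],R.T@(np.array([.5631,.192,.2967])-s['tcp_pos'])*1000,s['wrist_force'],s['torque'])
snap('side','side9'); snap('scene','scene9');crop('side9',240,150,360,260,6,'c11');crop('scene9',170,190,280,310,5,'c12')"
```

```text
time: 10.42
tcp_pos: [0.5636, 0.193, 0.3182]
tcp_rot: [[0.344, 0.939, 0.001], [0.939, -0.344, 0.0], [0.0, 0.001, -1.0]]
wrist_force: [0.9, -0.1, -1.1]
grip_width: 0.045
[0.5635963  0.19295703 0.31816088] [-1.07789619 -0.15178698 21.46035591] [ 0.90568265 -0.139223   -1.11322785] [ 0.02488565 -0.02491416 -0.01532309]
```

View pics/c11.png

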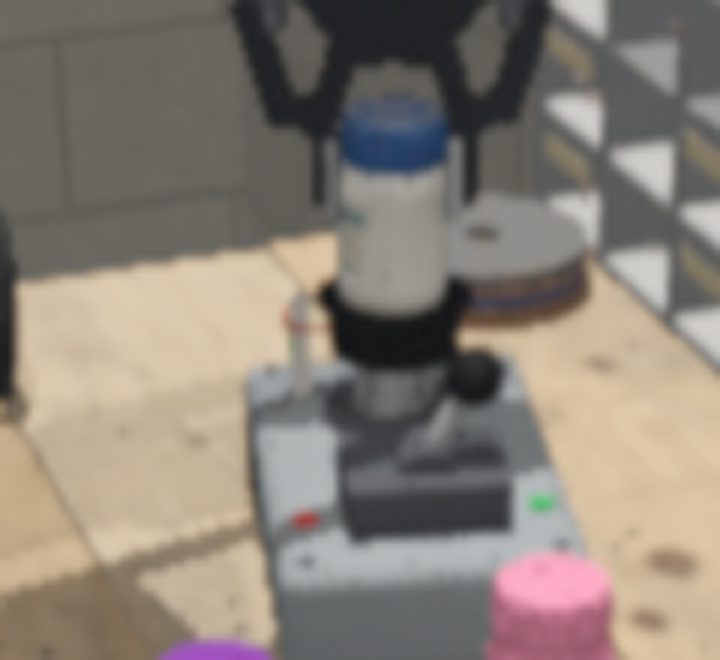

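View pics/c12.png

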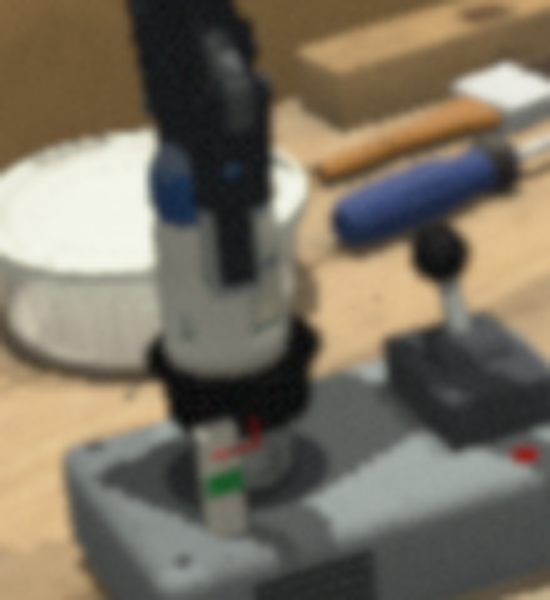

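```bash
python3 -m handwheel '[[[0,0,0],[-0.5,0,6],-1],[[0,0,0],[0,0,6],-1],[[0,0,0],[0,0,4],-1],[[0,0,0],[0,0,0],-1],[[0,0,0],[0,0,0],-1]]' ; python3 -m handwheel '[[[0,0,0],[0,0,3],-1],[[0,0,0],[0,0,3],-1],[[0,0,0],[0,0,0],-1],[[0,0,0],[0,0,0],-1]]'
```

```text
time: 11.15
tcp_pos: [0.5632, 0.1924, 0.3018]
tcp_rot: [[0.344, 0.939, 0.0], [0.939, -0.344, 0.0], [0.0, 0.0, -1.0]]
wrist_force: [-0.4, 0.1, -1.1]
grip_width: 0.0444
time: 11.65
tcp_pos: [0.5633, 0.1924, 0.2961]
tcp_rot: [[0.344, 0.939, 0.0], [0.939, -0.344, 0.0], [0.0, 0.0, -1.0]]
wrist_force: [0.2, -0.4, 1.0]
grip_width: 0.0447
```

```bash
python3 -m handwheel '[[[0,0,0],[0,0,3],-1],[[0,0,0],[0,0,3],-1],[[0,0,0],[0,0,0],-1]]' ; python3 -m handwheel '[[[0,0,0],[0,0,3],-1],[[0,0,0],[0,0,3],-1],[[0,0,0],[0,0,0],-1],[[0,0,0],[0,0,0],-1]]'
python3 -c "
from h import *
s=telemetry.get_state();print(s['tcp_pos'],s['wrist_force'],s['torque'])
snap('side','side10'); snap('scene','scene10');crop('side10',240,150,360,260,6,'c13');crop('scene10',170,210,270,310,6,'c14')"
```

```text
time: 12.02
tcp_pos: [0.5633, 0.1924, 0.2898]
tcp_rot: [[0.344, 0.939, 0.001], [0.939, -0.344, 0.0], [0.0, 0.0, -1.0]]
wrist_force: [-0.9, 1.5, 3.9]
grip_width: 0.0448
time: 12.52
tcp_pos: [0.5633, 0.1925, 0.2842]
tcp_rot: [[0.344, 0.939, 0.001], [0.939, -0.344, 0.0], [0.0, 0.0, -1.0]]
wrist_force: [-1.3, 0.3, 6.5]
grip_width: 0.0446
[0.56334515 0.19247328 0.28419653] [-1.28372861  0.32513039  6.5287781 ] [-0.04666506  0.20990878 -0.00039467]
```

View pics/c13.png

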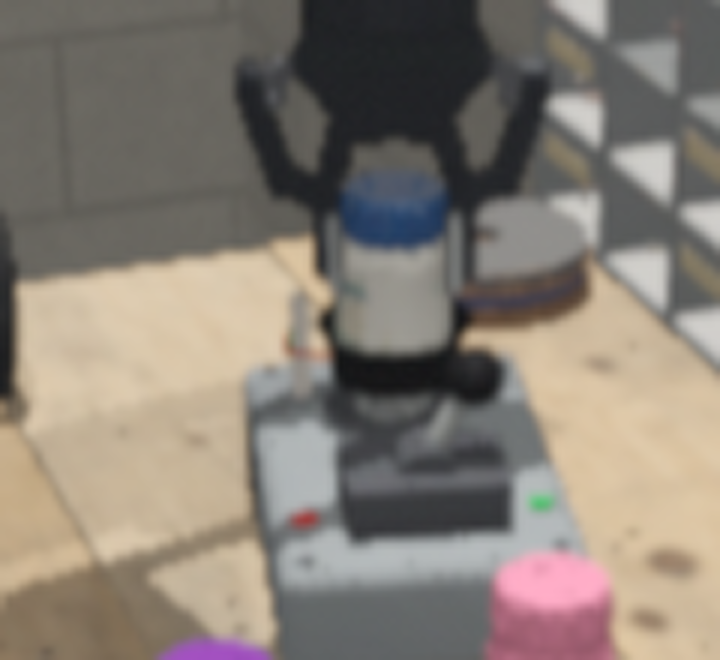

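View pics/c14.png

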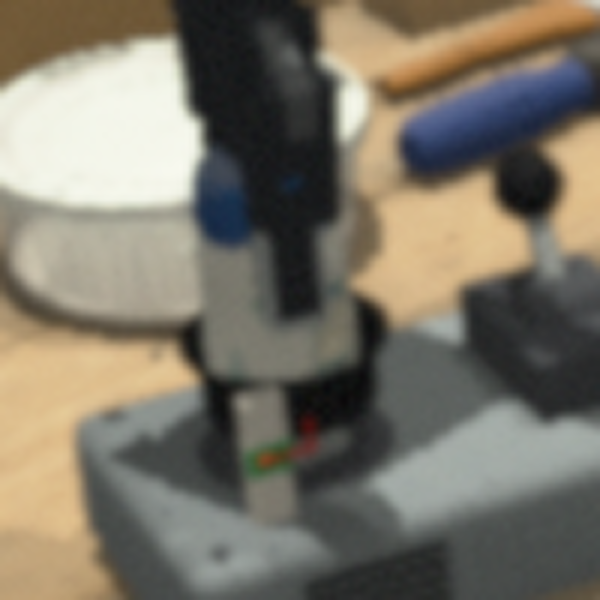

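```bash
python3 -m handwheel '[[[0,0,0],[0,0,0],-1],[[0,0,0],[0,0,0],-1],[[0,0,0],[0,0,0],-1],[[0,0,0],[0,0,0],-1],[[0,0,0],[0,0,0],-1],[[0,0,0],[0,0,0],-1]]'
python3 -c "
from h import *
snap('scene','scene11');snap('side','side11');crop('scene11',200,265,230,305,15,'c15');crop('side11',230,140,430,390,2,'c16')
f=load('scene11')
O=np.array([.5523,.1475,0]);X=np.array([.9718,-.236,0]);Y=np.array([.236,.9718,0])
for z in (.074,.079,.084): print(proj(f,O-.040*X+.076*Y+[0,0,z]))"
```

```text
time: 13.38
tcp_pos: [0.5633, 0.1925, 0.2842]
tcp_rot: [[0.344, 0.939, 0.001], [0.939, -0.344, 0.0], [0.0, 0.001, -1.0]]
wrist_force: [-0.9, -0.6, 6.0]
grip_width: 0.0445
[210.18171523 286.93405911]
[209.90632918 284.69057709]
[209.6300949  282.43871339]
```

View pics/c15.png

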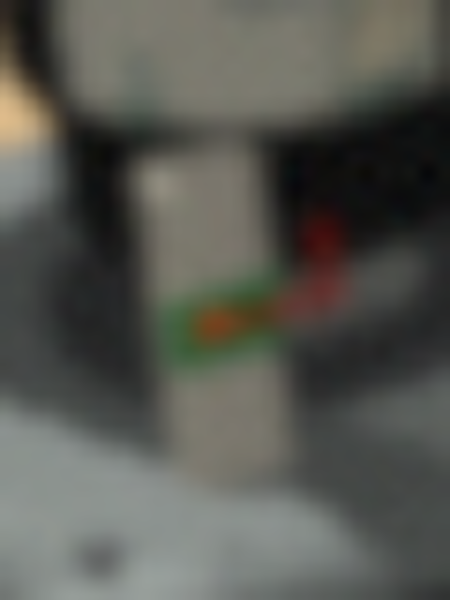

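View pics/c16.png

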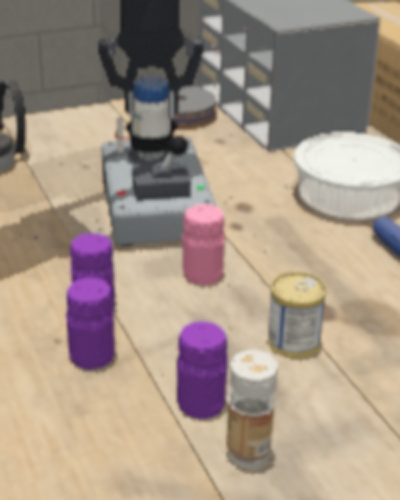

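The red pointer at scene pixel (214, 286) is in the middle of the green band. The jar and tin stand where they were, and the toggle still leans to the green dot.

```bash
python3 -c "
from station import close_job; print(close_job())"
```

```text
the job is handed in; nothing more can be done
None
```

I pushed the toggle right over to the green dot. Then I stood the white, blue-capped bottle in the cradle and pressed it down, and handed the job in at about 13.5 s, still gripping and pressing.

- **Toggle:** it met its stop at about 17 N. In the wrist picture the ball then sat 21.4 mm beyond the pivot, and the last side picture showed it still over at green.
- **Press:** the last scene picture shows the red pointer in the middle of the green band. The steady wrist force was about 6 to 6.5 N, or about 7 N allowing for the offset before contact. That puts the cradle about 13 mm down, in line with the 12.5 mm the arm moved.
- **Hold:** the pose, force and grip stayed the same for 0.75 s before I handed it in.
- **Other things:** the jar, the tin and the pink and purple bottles looked unmoved in the side view.
- **Disagreement:** my first rough readings of the bottle from the scene camera were about 8 mm off those from the side camera. I used the wrist camera's position instead, which agreed with the side camera to within 2 mm. No check failed.

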